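Rock a jammed stir bar out of a flat bottle

ROBOT

A 6-joint arm with a two-finger parallel gripper is mounted at the origin on a cart in front of the work surface, level with it; the furniture and walls round the work are solid. World frame = base frame: x ahead of the robot, y to its left, z up, the work surface at z = 0. Lengths are in m, angles in rad, forces in N, time in s.
With the tool pointing down it reaches from about 0.375 to 0.9 m from the base axis. Payload 3.1 kg.
Tool frame: the origin (TCP) lies on the centre line of the jaws, within the pads' length; the fingertips stand 25 mm ahead of it and the grasp point (between the pads) lies 6 mm ahead of it (manip.tips_ahead is the distance from the TCP to the fingertips, in m); z points along the fingers, y is the direction in which the jaws open and shut (so a half turn about z gives the same grasp; the last joint's range is limited). The gripper opens to 85 mm and grips with 20 to 120 N. Pads are 22 mm wide; open, the fingers measure 114 mm over their backs; the gripper's body (76 mm by 85 mm) begins 54 mm behind the grasp point. The pads swing forward as they close: fully open they stand 13 mm farther back than shut.
Start: joints at [-1.349, 0.527, 1.433, -0, 1.181, -0.178], TCP at [0.243, -0.576, 0.256] pointing down, gripper open.
Joint ranges: [-3.08, 3.08], [-0.75, 2.2], [0.22, 2.44], [-1.43, 4.57], [0, 2.65], [-2.85, 2.85]. Speed limits (rad/s): [2.79, 2.79, 3.14, 3.14, 3.14, 3.14].

INTERFACE

Orientations are given as a unit quaternion [x, y, z, w].
In Python, from station import manip gives the robot as it stands.
- The arm moves only by the tool play_rows, never from a script. Its argument "steps" is a list that holds one entry, the list of rows, each a list of 6 numbers: the shift along the tool's x, y, z in m, then the turn, a rotation vector about the tool's x, y, z in degrees. In form: [[[x, y, z, rx, ry, rz], ...]]. A call has 1 to 10 rows; each row shifts and turns the commanded pose from where the row before left it, along the tool's axes as they then stand; what a row does not reach is not made up. A row lasts 1/8 s, in which the tool goes at most 62.5 mm and 10.7 degrees, less where a joint would pass 70% of its speed; a pose out of reach is approached as far as the arm can. A call is refused whole if a number of a shift passes 0.0625 or a number of a turn 10.7, either way. A call with a gripper value outside its range is refused whole. "fingers" is the opening, from 0 (shut) to 1 (fully open), set as the call begins (left out, the last holds). The fingers move at their own pace and stop on an object; "squeeze" is the grip in N (left out, the last holds). Time passes only in rows, so rows that do not move let the fingers close. It gives the time, the measured TCP pose, the force and the opening at its end, in the units of the state.
- manip.sense(): the state, without advancing time (a new reading comes with each control period).
- manip.snapshot(name): name is "scene" or "top" or "wrist"; returns a dict with "img" (480x640x3 uint8, red, green, blue), "K" (3x3 intrinsics, pixels), "world_from_camera" (4x4, takes a point from camera to world coordinates). Camera axes: x right, y down, z forward; pixel columns grow to the right and rows downward; lengths in m; the calibration is good to about 2 mm. A picture is of the moment at which its call begins. There is no depth.
- manip.sign_off(): hands the job in, once; it reports no verdict.
Trained networks look in a picture, given as the dict that the camera call returned (one of the last four; its "shot" number tells which), for a name from the list of things; names that differ only in an ending like _2 or _b are one class to them, and where a whole thing is asked for, a point or a joint stands for the part that bears it (a point fixed in the world has none). Each returns a list of dicts, best first, with "score" (0 to 1); they miss things now and then, are a little off and sometimes report something else, mostly with a low value. They report only what shows in the picture. A call takes as long as a camera call.
- manip.regions_of(label, picture): "pixels" (480x640 bool, what is visible of it) and "rect" ([left, top, right, bottom] in pixels, round what is visible of it).
- manip.pinpoint(label, picture): "point" ([column, row] in pixels: a listed point, or the origin of a listed thing).
The state is a dict: "t": time; "q": joint angles; "qd": joint speeds; "tau": joint torques, N m; "tcp_pos": TCP position; "tool_rot": TCP orientation; "force": force on the tool from outside, world axes, zero at the start; "ft_torque": the same for the moment, N m; "finger_gap": opening from 0.0 (shut) to 1.0 (fully open).
Only numpy, scipy, OpenCV 4.12 (cv2) and the standard library are available. Lean on these libraries where they do the work, as an engineer would, in place of code of your own. Each camera call takes 0.05 s, during which the arm holds its last target.

TASK

A stir bar has jammed across the throat of the clear flat bottle that drains mouth-down on the steel stand: take the bottle off the stand, hold its mouth low over the open dish and, keeping the mouth down, rock the bottle side to side until the bar comes free and slides gently into the dish, dropping it nowhere else. Then lay the bottle back on the stand as you found it, mouth down with its shoulders against the two pegs. The dish stays flat on the worktop and the things round about stay where they are.

Things in the scene. Friction and masses are not known exactly. Their poses are not given: they have to be found in the camera images.
- bottle: Empty clear stiff plastic bottle, no cap, flat-sided, 60 wide, 31 thick, 126 long (mm), 80 to 130 g, walls 2.5. Origin: middle of the body's under side. x from mouth to base, y across the 60, z out of the upper side. Full width from x = +45 to -42.5; shoulders narrow (in y only, 50 degrees from the axis) to the throat at -55; round neck, 26 inside, to -81. Starts on the stand, mouth 30 degrees down.
- bottle_mid (a point): Centre of the bottle's body, (0, 0, 15.5) mm in the bottle's frame, halfway through its thickness. A good place to grip across the 60 mm width; the narrow sides are flat for 9 mm above and below this.
- bottle_mouth (a point): Centre of the bottle's mouth, (-80.7, 0, 15.5) mm in the bottle's frame. A freed bar leaves it at about 0.5 m/s along the neck and comes to rest some 35 mm beyond it in a dish, if the mouth's centre is held 50 mm above the worktop.
- stir_bar: White slippery stir bar, 8 mm thick, 40 mm long, 11 to 17 g; origin at its centre, y along it. Starts wedged crosswise in the bottle, ends on the shoulders, 45 mm from the bottle's origin. Tipping straight never frees it; with the mouth 30 degrees down, swing the bottle in the plane of its flat side 45 to 50 degrees to one side, wait 0.5 s, then to the other, and repeat (under 30 does little).
- stand: Fixed steel stand, dark bed. Origin on the worktop under the bottle's origin; x level, from mouth end to base end. Bed 38 mm wide, sloping 30 degrees down towards -x, 62 mm high at the origin. Two 8 mm pegs rise 21 mm square from the bed, 54 mm down the slope, 22 mm either side of the middle; the bottle's shoulders rest on them, its neck between. Drip pan with 10 mm rims, 70 mm wide, to x = -105 mm.
- stand_mid (a point): Where bottle_mid lies when the bottle is properly on the stand: stand frame (-8, 0, 75) mm.
- stand_mouth (a point): Where bottle_mouth lies when the bottle is properly on the stand: stand frame (-78, 0, 35) mm.
- dish: Open clear round petri dish, loose, 88 mm across, 13 mm high, floor 2 mm and rim 3 mm thick; origin at the centre of its underside. It stands alone on the worktop, right or left of the balance (another dish lies in the tray at the far right).
- tape: Bystander: roll of tape lying flat, 67 mm across, 19 mm high, on the other side of the balance from the dish. Origin at the centre of its underside.
- dropper: Bystander: brown dropper bottle, 25 mm thick, 66 mm tall; origin at the centre of its underside.
- timer: Bystander: white desk timer, 41 x 66 x 54 mm; origin at the centre of its underside.
- marker: Bystander: felt marker lying along y, 13 x 126 x 14 mm; origin at the centre of its underside.

How it is judged:
On the way, in this order (a step that is already met when the one before it is completed fails the run):
1. the bottle's mouth is low over the dish, the bar still inside (horizontal distance between bottle_mouth and dish below 0.06 m and height (world z) of bottle_mouth below 0.09 m and x of stir_bar in the frame of bottle above -0.085 m), for 0.1 s.
2. the bar lies in the dish (horizontal distance between stir_bar and dish below 0.04 m and z of stir_bar in the frame of dish between 0 and 0.016 m and linear speed of stir_bar below 0.05 m/s), for 0.2 s.
At the end, for the whole second after the job is handed in: The stir bar lies still in the dish (its centre within 40 mm of the dish's axis), the dish is flat on the worktop, and the bottle rests still on the stand, mouth down, its middle and its mouth each within 8 mm of their places there (horizontal distance between stir_bar and dish below 0.04 m and z of stir_bar in the frame of dish between 0 and 0.016 m and linear speed of each of stir_bar, bottle below 0.02 m/s and angle between dish's own z axis and vertical below 0.06 rad and height (world z) of dish below 0.004 m and distance between bottle_mid and stand_mid below 0.008 m and distance between bottle_mouth and stand_mouth below 0.008 m); the robot touches nothing.
It fails at once if the bar falls anywhere but into the dish (height (world z) of stir_bar below 0.02 m and horizontal distance between stir_bar and dish above 0.055 m).
It fails at once if the bar is flung or dropped from high (over 1.5 m/s) (linear speed of stir_bar above 1.5 m/s).
It fails at once if the fingers take the bar itself (contact force between the fingers and stir_bar above 0.5 N).
It fails at once if the dish is tipped (angle between dish's own z axis and vertical above 0.35 rad).
It fails at once if a bystander is moved more than 30 mm (distance of any of tape, dropper, timer, marker from where it was at the start of the episode above 0.03 m).
It also fails if it takes over 64 s, if anything falls off the work surface, if the arm or the gripper's body presses on something with over 40 N, if the wrist force passes 120 N, or if a joint passes its speed limit or range.

## Working session

There is one attempt and no reset: what is moved stays moved. The work goes in short steps, Python scripts to look and compute and a tool call to move; the robot and the scene stay as the last step left them, time stands still between calls to the robot, and variables do not carry over. Pictures are saved under pics/ and viewed, and the job is handed in when it is done.

Besides the shell and the picture viewer there is one more tool, called as name(argument=value, ...) on one line, values as JSON. play_rows: Moves the arm, as the interface text tells. Its arguments: {"type":"object","properties":{"steps":{"type":"array"},"fingers":{"type":"number"},"squeeze":{"type":"number"}},"required":["steps"]}

```bash
ls; mkdir -p pics; python3 - <<'E'
from station import manip
import cv2,numpy as np
s=manip.sense(); print({k:np.round(v,3).tolist() for k,v in s.items()}, manip.tips_ahead)
for n in ["scene","top"]:
    p=manip.snapshot(n); cv2.imwrite(f"pics/{n}0.png",p["img"][:,:,::-1]); print(n,p["K"].round(1).tolist(),p["world_from_camera"].round(3).tolist())
    for l in ["bottle","bottle_mid","bottle_mouth","stir_bar","stand","dish","tape","dropper","timer","marker"]:
        print(l,[(np.round(d["point"],1).tolist(),round(d["score"],2)) for d in manip.pinpoint(l,p)[:3]])
E
```

```text
pics
{'t': 0.0, 'q': [-1.349, 0.528, 1.434, -0.0, 1.181, -0.178], 'qd': [0.001, -0.002, 0.0, 0.0, -0.002, 0.002], 'tau': [0.0, -44.235, -17.803, -0.0, 0.008, -0.0], 'tcp_pos': [0.243, -0.575, 0.255], 'tool_rot': [0.98, 0.199, -0.0, -0.001], 'force': [-0.007, -0.529, 0.742], 'ft_torque': [0.013, -0.053, -0.039], 'finger_gap': 0.997} 0.025
scene [[505.3, 0.0, 313.7], [0.0, 505.3, 238.7], [0.0, 0.0, 1.0]] [[-0.733, -0.487, 0.475, 0.056], [-0.68, 0.507, -0.529, 0.471], [0.017, -0.711, -0.703, 0.853], [0.0, 0.0, 0.0, 1.0]]
bottle [([391.4, 199.5], 0.62)]
bottle_mid []
bottle_mouth [([408.5, 232.5], 0.68)]
stir_bar [([329.6, 328.5], 0.75)]
stand [([388.4, 222.0], 0.89), ([330.1, 328.4], 0.52)]
dish [([366.6, 279.1], 0.58)]
tape [([250.9, 385.2], 0.83)]
dropper [([324.2, 235.8], 0.53)]
timer [([294.4, 227.3], 0.56)]
marker [([330.0, 328.2], 0.78)]
top [[561.4, 0.0, 309.8], [0.0, 561.4, 240.0], [0.0, 0.0, 1.0]] [[-0.024, -0.991, 0.131, 0.379], [-1.0, 0.024, 0.004, -0.115], [-0.007, -0.131, -0.991, 1.318], [0.0, 0.0, 0.0, 1.0]]
bottle [([411.9, 244.8], 0.81), ([186.0, 287.0], 0.35)]
bottle_mid [([411.1, 243.2], 0.85)]
bottle_mouth [([406.0, 275.0], 0.79)]
stir_bar []
stand [([407.7, 244.7], 0.93)]
dish [([413.4, 242.8], 0.73), ([331.0, 276.8], 0.61)]
tape [([183.1, 285.7], 0.74), ([344.4, 214.8], 0.35)]
dropper [([345.8, 213.1], 0.59), ([407.6, 241.9], 0.45)]
timer [([335.1, 182.9], 0.76), ([404.7, 278.1], 0.46)]
marker [([266.9, 294.0], 0.58)]
```

View pics/scene0.png

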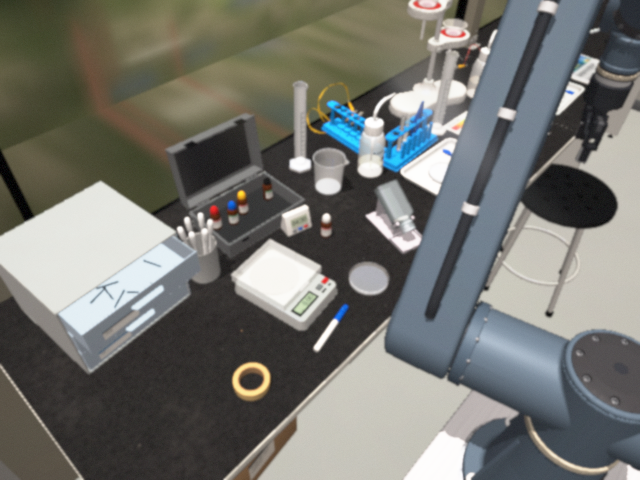

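View pics/top0.png

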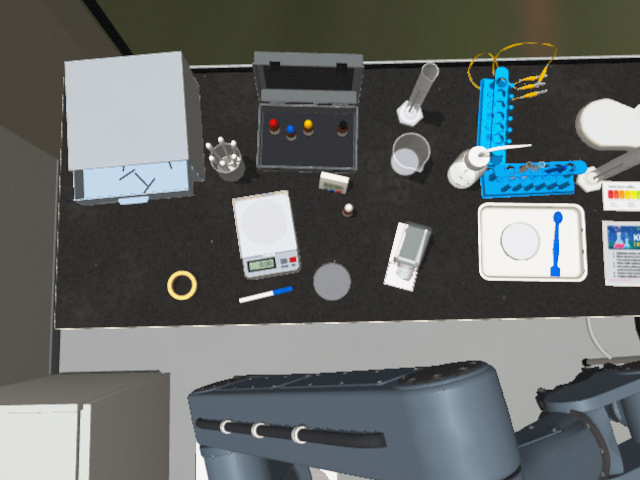

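The scene shows the bottle on its stand at about (395,215). In the top view the stand and bottle are at (408,252), the dish at (332,282), the tape at (182,286), the dropper at (348,210), the timer at (334,182) and the marker at (266,295). Next I'll measure the positions.

```bash
cat > h.py <<'E'
from station import manip
import cv2,numpy as np
from scipy.spatial.transform import Rotation as R
def ray(p,uv):
    d=np.linalg.inv(p["K"])@np.array([uv[0],uv[1],1.]); T=p["world_from_camera"]; return T[:3,3],T[:3,:3]@d
def onz(p,uv,z):
    o,d=ray(p,uv); return o+d*(z-o[2])/d[2]
def proj(p,X):
    T=p["world_from_camera"]; c=(np.asarray(X)-T[:3,3])@T[:3,:3]; u=c@p["K"].T; return u[...,:2]/u[...,2:]
def crop(img,x0,y0,x1,y1,s): return cv2.resize(img[y0:y1,x0:x1],None,fx=s,fy=s,interpolation=cv2.INTER_CUBIC)
E
python3 - <<'E'
from h import *
p=manip.snapshot("top")
cv2.imwrite("pics/topz.png",crop(p["img"],360,200,460,310,5)[:,:,::-1])
for n,uv,z in [("dish",(332,282),.007),("dropper",(348,210),.06),("timer",(334,182),.05),("marker",(266,295),.014),("tape",(182,286),.02),("balfront",(300,275),.03),("balL",(246,279),.03)]: print(n,onz(p,uv,z).round(3))
for l in ["dish","stand","bottle"]:
    for d in manip.regions_of(l,p)[:2]:
        ys,xs=np.nonzero(d["pixels"]); print(l,d["score"],d["rect"],xs.mean(),ys.mean(), onz(p,(xs.mean(),ys.mean()),.006).round(4))
for l,z in [("bottle",.062),("bottle_mid",.0754),("bottle_mouth",.035),("stand",0)]:
    for d in manip.pinpoint(l,p)[:1]: print(l,d["point"],onz(p,d["point"],z).round(4))
s=manip.snapshot("scene")
cv2.imwrite("pics/sz.png",crop(s["img"],350,160,450,270,5)[:,:,::-1])
for l,z in [("bottle",.062),("bottle_mid",.0754),("bottle_mouth",.035),("stand",0),("dish",0)]:
    for d in manip.pinpoint(l,s)[:1]: print(l,d["point"],onz(s,d["point"],z).round(4))
E
```

```text
dish [ 0.452 -0.159  0.007]
dropper [ 0.612 -0.199  0.06 ]
timer [ 0.681 -0.169  0.05 ]
marker [ 0.426 -0.005  0.014]
tape [0.451 0.188 0.02 ]
balfront [ 0.469 -0.085  0.03 ]
balL [0.463 0.039 0.03 ]
dish 0.68 [314.0, 260.8, 350.7, 298.3] 331.6278195488722 280.2781954887218 [ 0.4565 -0.1585  0.006 ]
dish 0.56 [320.9, 170.1, 350.8, 192.7] 332.8218623481781 181.43117408906883 [ 0.6925 -0.1682  0.006 ]
stand 0.56 [384.5, 221.2, 417.4, 291.5] 397.6333333333333 265.32142857142856 [ 0.4878 -0.314   0.006 ]
bottle 0.67 [394.4, 223.0, 432.6, 276.5] 411.0202095808383 246.59056886227546 [ 0.5312 -0.3474  0.006 ]
bottle [409.3, 241.5] [ 0.5363 -0.3341  0.062 ]
bottle_mid [414.7, 242.6] [ 0.5319 -0.3437  0.0754]
bottle_mouth [404.6, 276.2] [ 0.4601 -0.3244  0.035 ]
stand [408.0, 245.5] [ 0.5346 -0.3414  0.    ]
bottle [390.7, 201.6] [ 0.543  -0.3472  0.062 ]
bottle_mid [393.0, 200.9] [ 0.5323 -0.3392  0.0754]
bottle_mouth [410.4, 231.2] [ 0.4618 -0.321   0.035 ]
stand [385.7, 219.4] [ 0.5489 -0.3471  0.    ]
dish [371.4, 281.2] [ 0.4487 -0.1619  0.    ]
```

View pics/topz.png

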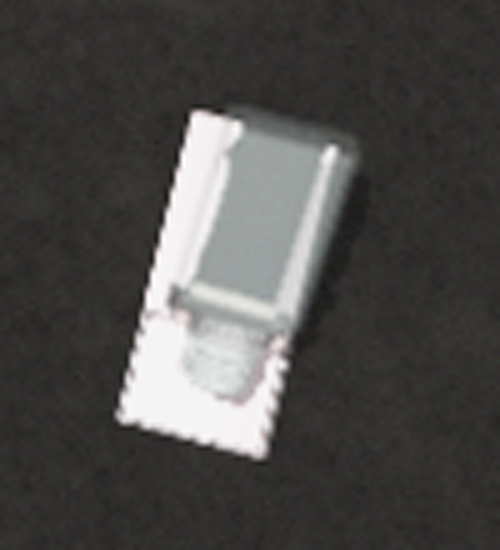

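View pics/sz.png

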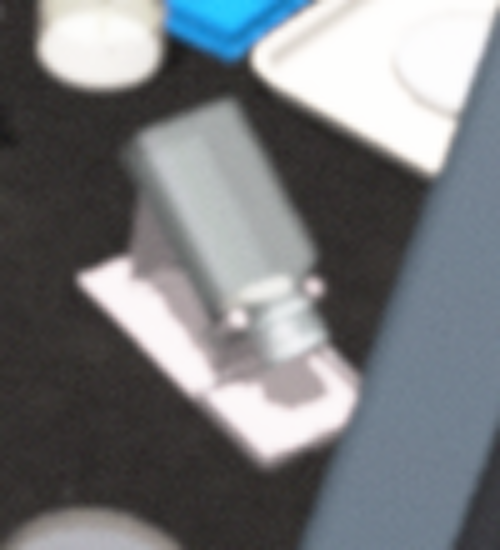

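```bash
python3 - <<'E'
from h import *
p=manip.snapshot("top")
FL,FR,BL=[onz(p,uv,.01) for uv in [(384,283),(413,291.4),(398.2,222)]]
print(FL,FR,BL, np.linalg.norm(FR-FL))
for d in (BL-FL,FL-FR): print(np.degrees(np.arctan2(d[1],d[0])))
e=np.degrees(np.arctan2((BL-FL)[1],(BL-FL)[0]))
for yaw in (-13,-14,-15,-16):
  c,s=np.cos(np.radians(yaw)),np.sin(np.radians(yaw))
  print(yaw,(FL+FR)/2+.105*np.array([c,s,0]))
w=manip.snapshot("wrist");cv2.imwrite("pics/w0.png",w["img"][:,:,::-1])
T=w["world_from_camera"]; st=manip.sense(); A=R.from_quat(st["tool_rot"]).as_matrix()
print("cam in tool",A.T@(T[:3,3]-st["tcp_pos"]),(A.T@T[:3,:3]).round(3),w["K"])
E
```

```text
[ 0.44704658 -0.27988108  0.01      ] [ 0.42597762 -0.34627922  0.01      ] [ 0.58979233 -0.31922877  0.01      ] 0.06966070438771362
-15.410804235563496
72.39511509527749
-13 [ 0.53882096 -0.33670001  0.01      ]
-14 [ 0.53839315 -0.33848195  0.01      ]
-15 [ 0.53793431 -0.34025615  0.01      ]
-16 [ 0.53744458 -0.34202207  0.01      ]
cam in tool [ 0.07616299 -0.00055556 -0.11786684] [[ 0.001 -0.954 -0.3  ]
 [ 1.     0.001 -0.   ]
 [ 0.001 -0.3    0.954]] [[355.97989007   0.         314.46038028]
 [  0.         355.97989007 239.74276693]
 [  0.           0.           1.        ]]
```

```bash
cat >> h.py <<'E'
def mat(pos,rot):
    T=np.eye(4); T[:3,:3]=rot; T[:3,3]=pos; return T
def cur():
    s=manip.sense(); return mat(s["tcp_pos"],R.from_quat(s["tool_rot"]).as_matrix())
def rows(T0,T1,n,ease=False):
    rv=R.from_matrix(T0[:3,:3].T@T1[:3,:3]).as_rotvec(); out=[]; T=T0.copy()
    for i in range(n):
        f=(i+1)/n
        if ease: f=f*f*(3-2*f)
        G=mat(T0[:3,3]+f*(T1[:3,3]-T0[:3,3]),T0[:3,:3]@R.from_rotvec(f*rv).as_matrix())
        D=np.linalg.inv(T)@G; r=[round(float(x),4) for x in D[:3,3]]+[round(float(x),2) for x in np.degrees(R.from_matrix(D[:3,:3]).as_rotvec())]
        T=T@mat(r[:3],R.from_rotvec(np.radians(r[3:])).as_matrix()); out.append(r)
    print("[[",",\n".join(str(r) for r in out),"]]", "max",np.abs(out).max(0).round(4).tolist()); return T
def toolrot(h,tilt=30):   # bottle heading h deg, mouth down tilt; tool x=x_b,y=-y_b,z=-z_b
    Rb=R.from_euler("ZY",[h,-tilt],degrees=True).as_matrix(); return Rb@np.diag([1,-1,-1.])
def tcp_for_mid(mid,rot,back=0): return np.asarray(mid)-(.006+back)*rot[:,2]
E
python3 - <<'E'
from h import *
r=toolrot(-15.5); print(r.round(2))
mid=np.array([.530,-.338,.075]); rows(cur(),mat(tcp_for_mid(mid,r,.11),r),10,False)
E
```

```text
[[ 0.83 -0.27  0.48]
 [-0.23 -0.96 -0.13]
 [ 0.5   0.   -0.87]]
[[ [0.0311, -0.0143, 0.0081, -1.01, 2.89, 3.75],
[0.0297, -0.0165, 0.0093, -1.0, 2.88, 3.75],
[0.028, -0.0186, 0.0105, -1.01, 2.89, 3.75],
[0.0262, -0.0205, 0.0115, -1.0, 2.88, 3.75],
[0.0242, -0.0223, 0.0124, -1.01, 2.89, 3.75],
[0.022, -0.0241, 0.0132, -1.0, 2.89, 3.76],
[0.0197, -0.0258, 0.0138, -1.01, 2.88, 3.75],
[0.0172, -0.0271, 0.0142, -1.0, 2.89, 3.75],
[0.0147, -0.0285, 0.0146, -1.01, 2.88, 3.75],
[0.0121, -0.0296, 0.0147, -1.0, 2.89, 3.75] ]] max [0.0311, 0.0296, 0.0147, 1.01, 2.89, 3.76]
```

play_rows(steps=[[[0.031, -0.014, 0.008, -1, 2.9, 3.75], [0.03, -0.0165, 0.009, -1, 2.9, 3.75], [0.028, -0.0185, 0.0105, -1, 2.9, 3.75], [0.026, -0.0205, 0.0115, -1, 2.9, 3.75], [0.024, -0.022, 0.0125, -1, 2.9, 3.75], [0.022, -0.024, 0.013, -1, 2.9, 3.75], [0.0195, -0.026, 0.014, -1, 2.9, 3.75], [0.017, -0.027, 0.014, -1, 2.9, 3.75], [0.0145, -0.0285, 0.0145, -1, 2.9, 3.75], [0.012, -0.0295, 0.0145, -1, 2.9, 3.75]]], fingers=1)

```text
t: 3.15
tcp_pos: [0.4739, -0.3228, 0.1765]
tool_rot: [0.956, -0.131, 0.258, 0.035]
force: [1.0, 0.2, 0.2]
finger_gap: 1.0
```

play_rows(steps=[[[0, 0, 0, 0, 0, 0], [0, 0, 0, 0, 0, 0]]])

```text
t: 3.4
tcp_pos: [0.4736, -0.3242, 0.1768]
tool_rot: [0.957, -0.13, 0.258, 0.035]
force: [-0.6, -0.3, -0.0]
finger_gap: 1.0
```

```bash
python3 - <<'E'
from h import *
w=manip.snapshot("wrist");cv2.imwrite("pics/w1.png",w["img"][:,:,::-1])
s=manip.snapshot("top");cv2.imwrite("pics/t1.png",crop(s["img"],260,160,460,320,4)[:,:,::-1])
print(cur().round(4))
for l,z in [("bottle",.062),("bottle_mid",.0754),("bottle_mouth",.035),("stand",0)]:
    for d in manip.pinpoint(l,w)[:2]: print(l,d["score"],d["point"],onz(w,d["point"],z).round(4))
print(proj(w,[[.530,-.338,.075],[.463,-.319,.035]]))
E
```

```text
[[ 8.328e-01 -2.675e-01  4.846e-01  4.734e-01]
 [-2.310e-01 -9.636e-01 -1.350e-01 -3.249e-01]
 [ 5.030e-01  5.000e-04 -8.643e-01  1.770e-01]
 [ 0.000e+00  0.000e+00  0.000e+00  1.000e+00]]
bottle 0.71 [312.9, 236.4] [ 0.5378 -0.3405  0.062 ]
bottle_mid 0.79 [314.8, 239.5] [ 0.5323 -0.3404  0.0754]
bottle_mouth 0.76 [312.4, 338.9] [ 0.4664 -0.3204  0.035 ]
[[312.27992094 243.61117039]
 [311.7451671  343.83760343]]
```

View pics/w1.png

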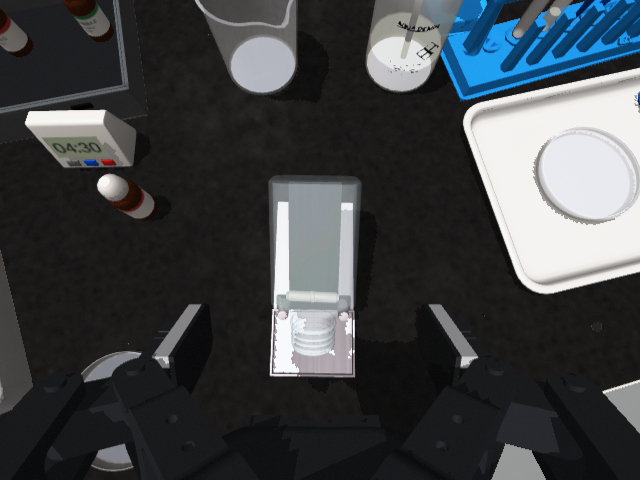

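View pics/t1.png

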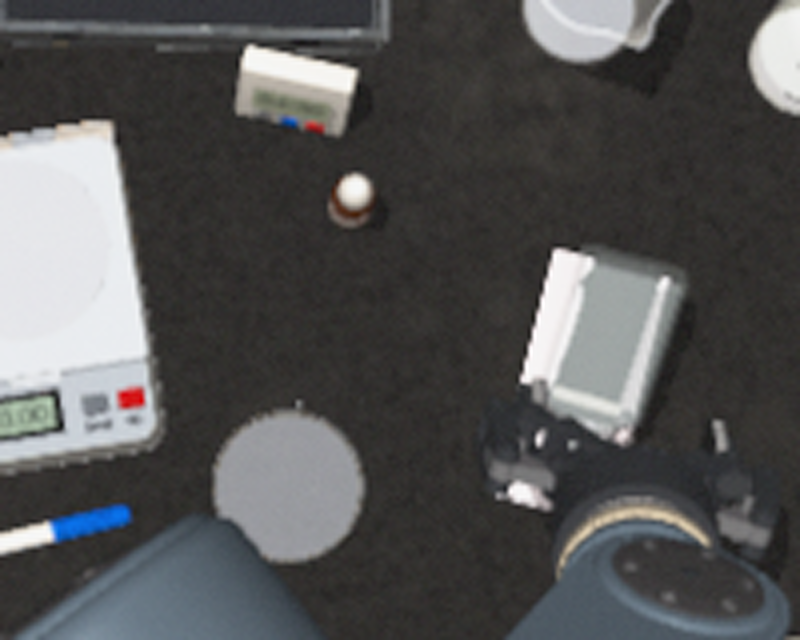

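The wrist view shows the bottle centred at column 315, with its base at row 180 and its mouth near (313,340). The bar lies across the throat at (312,297), the pegs are at (283,315) and (344,315), and the pan's front edge is at row 376. I'll fit the stand pose to these.

```bash
python3 - <<'E'
from h import *
from scipy.optimize import least_squares
w=manip.snapshot("wrist"); img=crop(w["img"],250,160,380,390,4)
P=np.array([[-.105,.035,.01],[-.105,-.035,.01],[-.0573,.022,.0532],[-.0573,-.022,.0532]])
U=np.array([[270.5,376.5],[354.5,376.5],[283,315],[344,315]])
def X(v,P): return P@R.from_euler("z",v[2]).as_matrix().T+[v[0],v[1],0]
f=lambda v:(proj(w,X(v,P))-U).ravel()
s=least_squares(f,[.538,-.34,-.27],x_scale=[.01,.01,.1]); v=s.x; print(v,np.degrees(v[2]),f(v).round(1))
print("mid",X(v,np.array([[-.008,0,.075],[-.078,0,.035]])))
np.save("stand.npy",v)
# overlay model
c,sn=np.cos(np.pi/6),.5
def B(b): b=np.array(b,float)/1000; return X(v,np.stack([b[:,0]*c-b[:,2]*sn,b[:,1],.062+b[:,0]*sn+b[:,2]*c],1))
for b in ([[45,30,31],[45,-30,31],[-42.5,-30,31],[-55,-13,31],[-55,13,31],[-42.5,30,31]],[[45,30,0],[45,-30,0],[-42.5,-30,0],[-42.5,30,0]]):
    q=((proj(w,B(b))-[250,160])*4).astype(int); cv2.polylines(img,[q],True,(255,0,0) if b[0][2] else (0,255,0),1)
for q in ((proj(w,X(v,P))-[250,160])*4).astype(int): cv2.circle(img,tuple(map(int,q)),4,(255,255,0),1)
cv2.imwrite("pics/fit.png",cv2.resize(img[:,:,::-1],None,fx=.64,fy=.64))
# target in current tool
T=cur(); r=toolrot(np.degrees(v[2])); m=X(v,np.array([[-.008,0,.075]]))[0]
G=mat(tcp_for_mid(m,r,.05),r); D=np.linalg.inv(T)@G; print(D[:3,3],np.degrees(R.from_matrix(D[:3,:3]).as_rotvec()))
E
```

```text
[ 0.53756668 -0.3411787  -0.27754784] -15.902319930856594 [-0.6 -0.9  1.4 -0.2 -0.2  0.3 -0.5  0.7]
mid [[ 0.52987284 -0.33898671  0.075     ]
 [ 0.46255172 -0.31980684  0.035     ]]
[-7.32665827e-05 -8.51184303e-04  6.13651674e-02] [-0.23724796 -0.14596971  0.29874048]
```

View pics/fit.png

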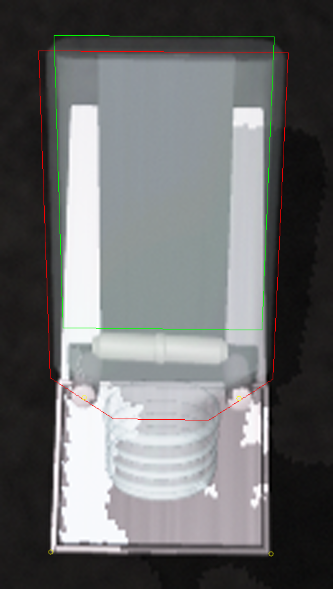

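The fit agrees to within about 1 mm, and the tool is already centred. I'll descend and grip.

play_rows(steps=[[[0, 0, 0.016, 0, 0, 0], [0, 0, 0.016, 0, 0, 0], [0, 0, 0.016, 0, 0, 0], [0, 0, 0.016, 0, 0, 0], [0, 0, 0.014, 0, 0, 0], [0, 0, 0.012, 0, 0, 0], [0, 0, 0.009, 0, 0, 0], [0, 0, 0.007, 0, 0, 0], [0, 0, 0.005, 0, 0, 0], [0, 0, 0, 0, 0, 0]]])

```text
t: 5.0
tcp_pos: [0.527, -0.3378, 0.0801]
tool_rot: [0.957, -0.13, 0.257, 0.034]
force: [-0.2, -0.2, 0.2]
finger_gap: 1.003
```

```bash
python3 - <<'E'
from h import *
w=manip.snapshot("wrist");cv2.imwrite("pics/w2.png",w["img"][:,:,::-1])
T=cur(); print(T.round(4)); v=np.load("stand.npy"); m=np.array([.5299,-.3394,.075])
print("mid in tool",np.linalg.inv(T)@np.r_[m,1], manip.sense()["force"])
E
```

```text
[[ 0.8335 -0.2667  0.4839  0.527 ]
 [-0.2315 -0.9638 -0.1326 -0.3378]
 [ 0.5018 -0.0015 -0.865   0.0803]
 [ 0.      0.      0.      1.    ]]
mid in tool [1.31819750e-04 7.48591839e-04 6.24280914e-03 1.00000000e+00] [ 0.27436813  0.34088006 -0.28720506]
```

View pics/w2.png

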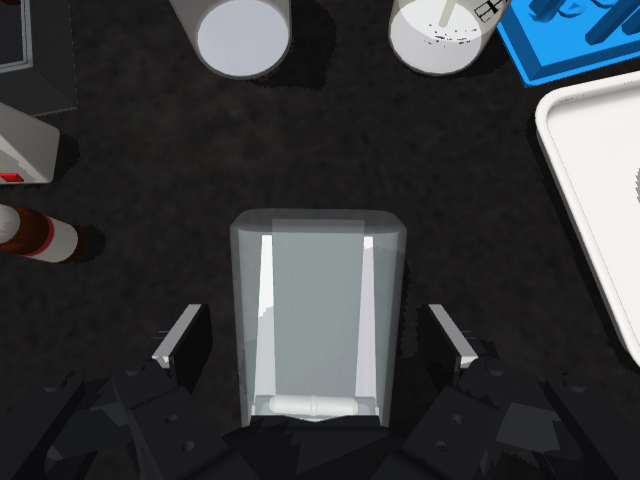

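The bottle is centred between the fingers (jaws at columns 209 and 421, bottle from 232 to 406). I'll close the gripper.

play_rows(steps=[[[0, 0, 0, 0, 0, 0], [0, 0, 0, 0, 0, 0], [0, 0, 0, 0, 0, 0], [0, 0, 0, 0, 0, 0], [0, 0, 0, 0, 0, 0], [0, 0, 0, 0, 0, 0], [0, 0, 0, 0, 0, 0]]], fingers=0, squeeze=50)

```text
t: 5.92
tcp_pos: [0.5268, -0.3378, 0.0808]
tool_rot: [0.957, -0.13, 0.258, 0.034]
force: [-3.5, 1.0, 5.7]
finger_gap: 0.695
```

```bash
python3 - <<'E'
from h import *
w=manip.snapshot("wrist");cv2.imwrite("pics/w3.png",w["img"][:,:,::-1])
T=cur(); print(T.round(4)); np.save("grasp.npy",T); print(manip.sense()["finger_gap"],manip.sense()["force"])
# lift: along tool -z 30mm then up
G=T.copy(); G[:3,3]+= -.05*T[:3,2]; G[2,3]+=.05
rows(T,G,6,True)
E
```

```text
[[ 0.8333 -0.2669  0.4841  0.5268]
 [-0.2314 -0.9637 -0.133  -0.3378]
 [ 0.502  -0.0012 -0.8648  0.0808]
 [ 0.      0.      0.      1.    ]]
0.6929106916471142 [-2.33043645  1.00848462  5.48831553]
[[ [0.0019, -0.0, -0.0069, 0.0, -0.0, 0.0],
[0.0046, -0.0, -0.0173, 0.0, -0.0, 0.0],
[0.0061, -0.0, -0.0224, 0.0, -0.0, 0.0],
[0.006, -0.0, -0.0225, 0.0, -0.0, 0.0],
[0.0046, -0.0001, -0.0172, 0.0, -0.0, 0.0],
[0.0019, 0.0, -0.0069, 0.0, -0.0, 0.0] ]] max [0.0061, 0.0001, 0.0225, 0.0, 0.0, 0.0]
```

View pics/w3.png

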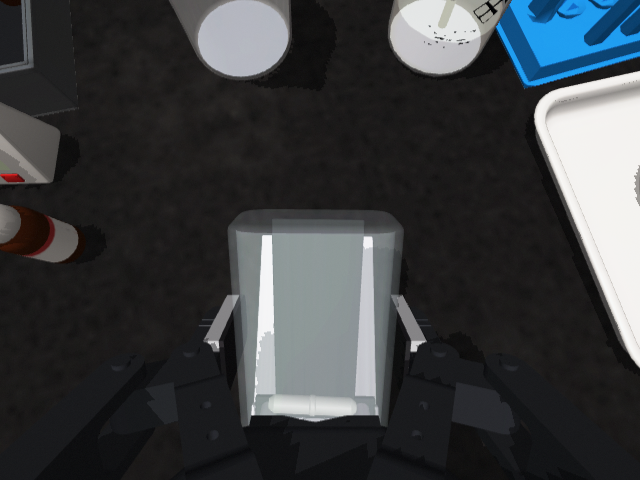

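The grip holds at gap 0.69. I'll lift, and measure the balance height before choosing the swing heading.

play_rows(steps=[[[0.002, 0, -0.007, 0, 0, 0], [0.0045, 0, -0.017, 0, 0, 0], [0.006, 0, -0.0225, 0, 0, 0], [0.006, 0, -0.0225, 0, 0, 0], [0.0045, 0, -0.017, 0, 0, 0], [0.002, 0, -0.007, 0, 0, 0]]])

```text
t: 6.72
tcp_pos: [0.5027, -0.3313, 0.1739]
tool_rot: [0.957, -0.13, 0.258, 0.034]
force: [0.0, -0.9, -1.1]
finger_gap: 0.693
```

```bash
python3 - <<'E'
from h import *
print(cur().round(4))
a=cv2.imread("pics/scene0.png"); cv2.imwrite("pics/sz2.png",crop(a,220,220,400,360,4))
p=manip.snapshot("top"); cv2.imwrite("pics/tz2.png",crop(p["img"],220,170,380,310,5)[:,:,::-1])
s=manip.snapshot("scene"); cv2.imwrite("pics/s4.png",s["img"][:,:,::-1])
E
```

```text
[[ 0.8334 -0.2665  0.4842  0.5027]
 [-0.231  -0.9638 -0.1328 -0.3313]
 [ 0.5021 -0.0012 -0.8648  0.1739]
 [ 0.      0.      0.      1.    ]]
```

View pics/sz2.png

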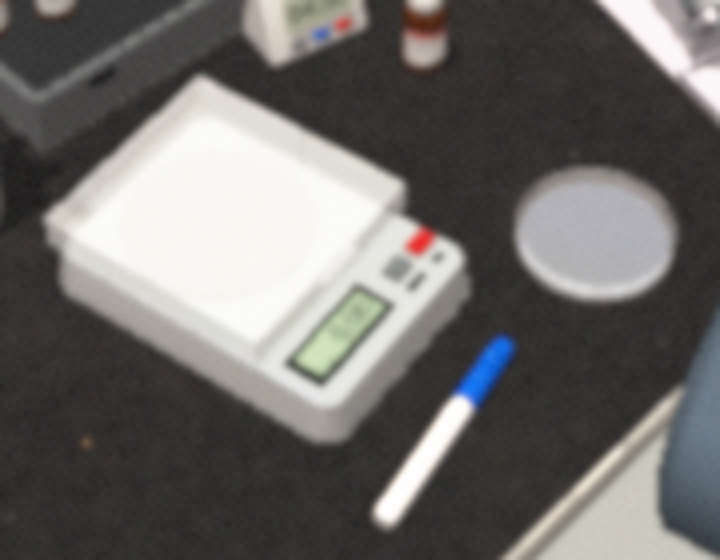

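View pics/tz2.png

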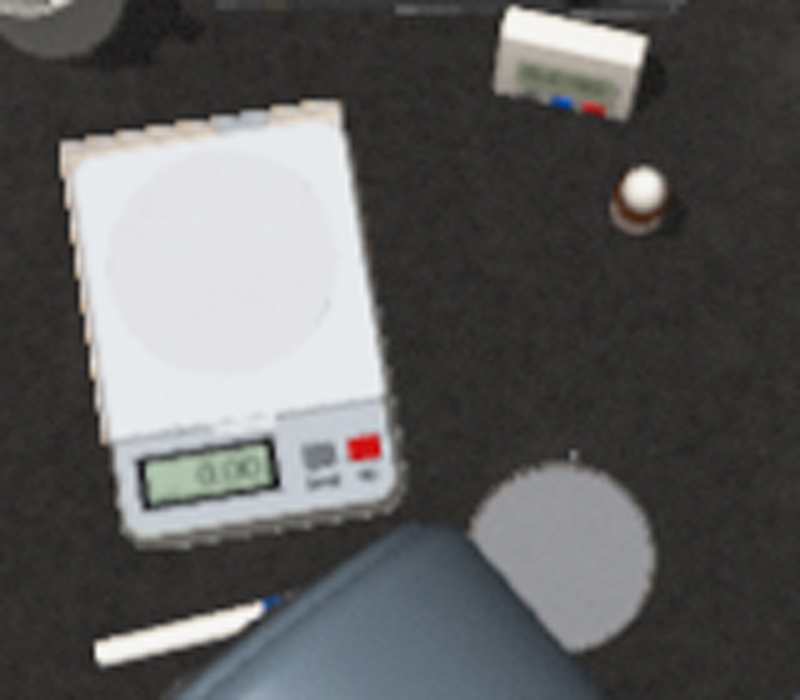

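View pics/s4.png

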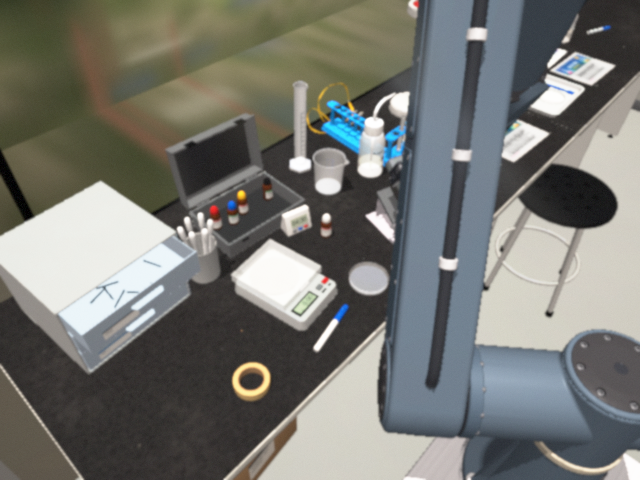

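The balance is low: about 25 mm at the front edge and 35 mm at its pan. I'll use neutral heading +2° and pivot the swing about a point on the bottle's axis above the dish centre.

```bash
cat >> h.py <<'E'
def dishpose(dish,h,zm=.055,ahead=.037,dz=0):
    r=toolrot(h); Pt=np.array([dish[0],dish[1],zm-ahead*.5+dz]); mid=Pt+r[:,0]*(ahead+.0807); return mat(tcp_for_mid(mid,r),r)
E
python3 - <<'E'
from h import *
p=manip.snapshot("top")
print(onz(p,(332.1,281.2),.010))
T=rows(cur(),dishpose([.454,-.159],2,dz=.06),10,True)
rows(T,dishpose([.454,-.159],2),6,True)
E
```

```text
[ 0.45414228 -0.159387    0.01      ]
[[ [-0.0001, -0.0051, 0.0003, 0.24, -0.0, -0.42],
[-0.0003, -0.0139, 0.001, 0.66, -0.01, -1.16],
[-0.0001, -0.0204, 0.0016, 0.97, -0.02, -1.69],
[0.0008, -0.0248, 0.0024, 1.18, -0.01, -2.07],
[0.0017, -0.0269, 0.0032, 1.28, -0.02, -2.24],
[0.0028, -0.0266, 0.0038, 1.28, -0.02, -2.24],
[0.0035, -0.0244, 0.004, 1.18, -0.01, -2.07],
[0.0037, -0.0198, 0.0038, 0.97, -0.02, -1.69],
[0.0028, -0.0133, 0.0027, 0.66, -0.01, -1.16],
[0.0012, -0.0049, 0.0011, 0.24, 0.0, -0.42] ]] max [0.0037, 0.0269, 0.004, 1.28, 0.02, 2.24]
[[ [-0.0022, -0.0, 0.0038, 0.0, 0.0, -0.0],
[-0.0056, -0.0, 0.0097, 0.0, 0.0, -0.0],
[-0.0072, -0.0, 0.0125, 0.0, 0.0, -0.0],
[-0.0072, -0.0, 0.0125, 0.0, 0.0, -0.0],
[-0.0056, -0.0, 0.0096, 0.0, 0.0, -0.0],
[-0.0022, -0.0, 0.0038, 0.0, 0.0, -0.0] ]] max [0.0072, 0.0, 0.0125, 0.0, 0.0, 0.0]
```

play_rows(steps=[[[0, -0.005, 0, 0.24, 0, -0.42], [0, -0.014, 0.001, 0.66, 0, -1.16], [0, -0.0205, 0.0015, 0.97, 0, -1.7], [0.001, -0.025, 0.0025, 1.18, 0, -2.07], [0.0015, -0.027, 0.003, 1.28, 0, -2.24], [0.003, -0.0265, 0.004, 1.28, 0, -2.24], [0.0035, -0.0245, 0.004, 1.18, 0, -2.07], [0.0035, -0.02, 0.004, 0.97, 0, -1.7], [0.003, -0.013, 0.0025, 0.66, 0, -1.16], [0.001, -0.005, 0.001, 0.24, 0, -0.42]]])

```text
t: 8.12
tcp_pos: [0.5535, -0.1544, 0.1613]
tool_rot: [0.965, 0.018, 0.26, -0.004]
force: [-0.6, -1.0, -2.0]
finger_gap: 0.694
```

play_rows(steps=[[[0, 0, 0, 0, 0, 0], [0, 0, 0, 0, 0, 0]]])

```text
t: 8.38
tcp_pos: [0.5533, -0.1561, 0.1615]
tool_rot: [0.965, 0.017, 0.26, -0.004]
force: [0.4, -0.0, -1.4]
finger_gap: 0.694
```

```bash
python3 - <<'E'
from h import *
T=cur(); G=dishpose([.454,-.159],2); D=np.linalg.inv(T)@G; print(T.round(3)); print(D[:3,3].round(4),np.degrees(R.from_matrix(D[:3,:3]).as_rotvec()).round(2),manip.sense()["q"].round(2),manip.sense()["force"])
for n in ("top","scene","wrist"):
    p=manip.snapshot(n); cv2.imwrite(f"pics/{n}5.png",(p["img"] if n!="top" else crop(p["img"],240,160,440,320,4))[:,:,::-1])
    if n=="wrist":
        for l in ("bottle","bottle_mouth","stir_bar","dish"): print(l,[(d["score"],d["point"]) for d in manip.pinpoint(l,p)[:2]])
        print(proj(p,(T@np.array([[-.0807,0,.006,1],[0,0,.0215,1],[0,0,.006,1]]).T).T[:,:3]), proj(p,np.array([[.454,-.159,0]])))
E
```

```text
[[ 0.864  0.034  0.502  0.553]
 [ 0.03  -0.999  0.016 -0.156]
 [ 0.502  0.001 -0.865  0.161]
 [ 0.     0.     0.     1.   ]]
[-0.031  -0.0006  0.0524] [ 0.09 -0.14 -0.01] [-0.62  0.53  1.99  1.04  0.36 -0.02] [ 0.43426283 -0.01071569 -1.42294831]
bottle [(0.82, [317.8, 308.5])]
bottle_mouth []
stir_bar []
dish []
[[315.30416665 480.87231775]
 [315.48524249 309.48143778]
 [315.53588584 328.51408819]] [[314.1994266  461.79339518]]
```

View pics/top5.png

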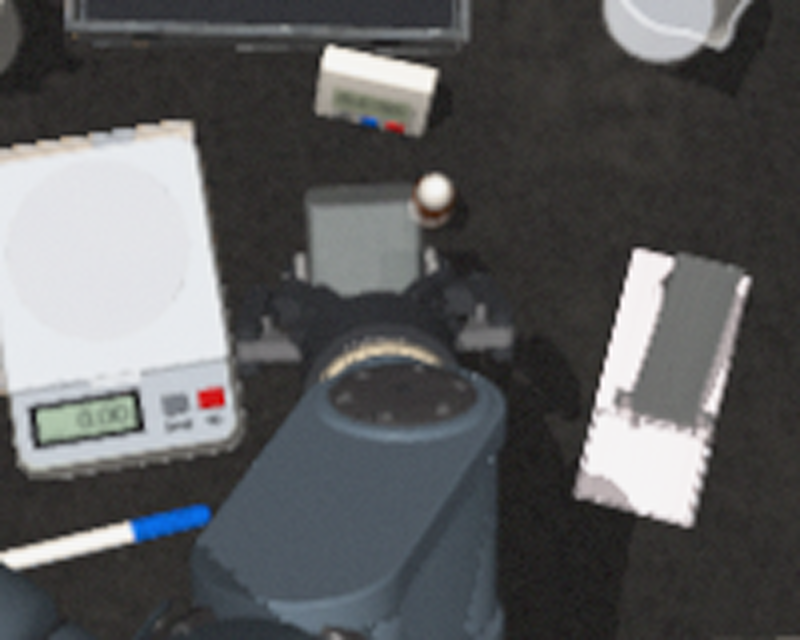

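View pics/scene5.png

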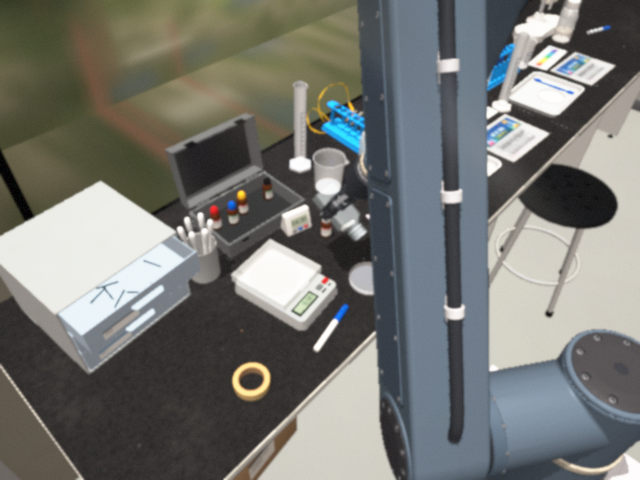

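View pics/wrist5.png

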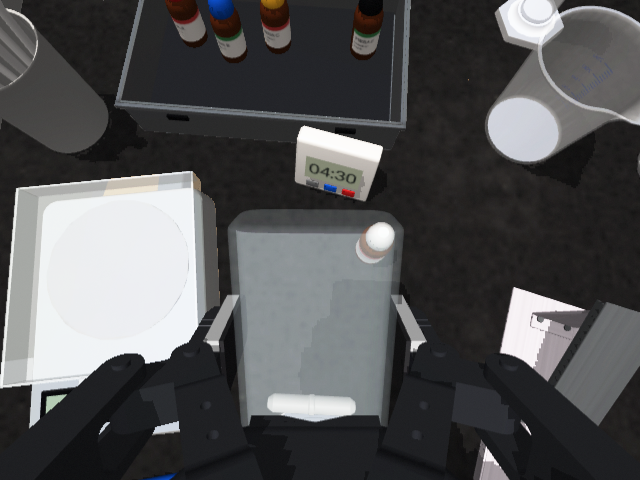

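The top view shows the bottle over the dish area with its base at (365,190), clear of the balance. The wrist view shows the bar still across the throat at (312,405). Joint 5 is at only 0.36 rad, so I'll build a quick kinematic model to check the swing.

```bash
cat > fk.py <<'E'
from h import *
from scipy.optimize import least_squares
rz=lambda a:R.from_euler("z",a).as_matrix(); ry=lambda a:R.from_euler("y",a).as_matrix()
def fk(q,P):
    d1,a1,off,a2,a3,L3,Lt,off4=P
    A=rz(q[0]); p=A@np.array([a1,off,d1]); A=A@ry(q[1]); p=p+A@np.array([0,0,a2])
    A=A@ry(q[2]); p=p+A@np.array([a3,0,L3]); A=A@rz(q[3])@ry(q[4]); p=p+A@np.array([0,off4,Lt]); A=A@rz(q[5])@rz(np.pi/2)
    return mat(p,A)
E
python3 - <<'E'
from fk import *
q0=np.array([-1.349,0.5275,1.4335,0,1.181,-.178]); 
T0=mat([.243,-.5755,.2555],R.from_quat([.98,.199,0,-.001]).as_matrix())
print(fk(q0,[0]*8)[:3,:3].round(3)); print(T0[:3,:3].round(3))
s=manip.sense(); T1=cur(); print(fk(s["q"],[0]*8)[:3,:3].round(3)); print(T1[:3,:3].round(3))
f=lambda P:np.r_[fk(q0,P)[:3,3]-T0[:3,3],fk(s["q"],P)[:3,3]-T1[:3,3],(np.array(P)-[.3,0,.1,.4,0,.4,.25,0])*.01]
r=least_squares(f,[.3,0,.1,.4,0,.4,.25,0]); print(r.x.round(3),r.fun[:6].round(4))
np.save("P.npy",r.x)
E
```

```text
[[ 0.921  0.389 -0.   ]
 [ 0.389 -0.921  0.   ]
 [ 0.    -0.    -1.   ]]
[[ 0.921  0.39  -0.   ]
 [ 0.39  -0.921  0.002]
 [ 0.    -0.002 -1.   ]]
[[ 0.864  0.035  0.502]
 [ 0.03  -0.999  0.017]
 [ 0.502  0.001 -0.865]]
[[ 0.864  0.035  0.502]
 [ 0.03  -0.999  0.017]
 [ 0.502  0.001 -0.865]]
[ 0.339  0.078  0.121  0.472  0.104  0.366  0.257 -0.01 ] [ 0.  0.  0.  0. -0. -0.]
```

```bash
cat >> fk.py <<'E'
def ik(T,q,P):
    f=lambda q:np.r_[(fk(q,P)[:3,3]-T[:3,3])*5,R.from_matrix(fk(q,P)[:3,:3].T@T[:3,:3]).as_rotvec()]
    r=least_squares(f,q); return r.x,np.abs(r.fun).max()
E
python3 - <<'E'
from fk import *
P=np.load("P.npy"); s=manip.sense()
for h in (2,10,20):
  for ah in (.037,.025):
    G=dishpose([.454,-.159],h,ahead=ah); q,e=ik(G,s["q"],P)
    for sg in (1,-1):
        qq=q; print(h,ah,sg,q.round(2),round(e,4))
        mx=0;tr=[]
        for k in range(1,11):
            d=sg*np.radians(4.7*k); c=-(ah+.0807)
            M=mat([c-c*np.cos(d),-c*np.sin(d),0],rz(d)); qn,e=ik(G@M,qq,P); mx=max(mx,np.abs(qn-qq).max()/.0625); tr.append((qn[3].round(2),qn[4].round(2))); qq=qn
        print("  end",qq.round(2),round(e,4),"maxspeed(rad/s at 75deg/s)",round(mx,2), tr[::3])
E
```

```text
2 0.037 1 [-0.63  0.69  2.    1.5   0.31 -0.52] 0.0
  end [-0.82  0.75  1.96  1.4   0.39  0.22] 0.0 maxspeed(rad/s at 75deg/s) 1.67 [(np.float64(1.46), np.float64(0.32)), (np.float64(1.39), np.float64(0.35)), (np.float64(1.38), np.float64(0.37)), (np.float64(1.4), np.float64(0.39))]
2 0.037 -1 [-0.63  0.69  2.    1.5   0.31 -0.52] 0.0
  end [-0.52  0.75  2.16  2.25  0.34 -2.02] 0.0 maxspeed(rad/s at 75deg/s) 2.72 [(np.float64(1.54), np.float64(0.31)), (np.float64(1.73), np.float64(0.29)), (np.float64(1.98), np.float64(0.3)), (np.float64(2.25), np.float64(0.34))]
2 0.025 1 [-0.64  0.69  2.02  1.55  0.32 -0.59] 0.0
  end [-0.82  0.74  1.99  1.45  0.39  0.17] 0.0 maxspeed(rad/s at 75deg/s) 1.67 [(np.float64(1.52), np.float64(0.33)), (np.float64(1.45), np.float64(0.35)), (np.float64(1.43), np.float64(0.37)), (np.float64(1.45), np.float64(0.39))]
2 0.025 -1 [-0.64  0.69  2.02  1.55  0.32 -0.59] 0.0
  end [-0.55  0.74  2.17  2.23  0.35 -2.03] 0.0 maxspeed(rad/s at 75deg/s) 2.57 [(np.float64(1.59), np.float64(0.31)), (np.float64(1.76), np.float64(0.3)), (np.float64(1.99), np.float64(0.31)),
[... 1628 characters left out ...]
loat64(0.45)), (np.float64(1.43), np.float64(0.42)), (np.float64(1.63), np.float64(0.42)), (np.float64(1.86), np.float64(0.44))]
20 0.025 1 [-0.66  0.69  2.    1.27  0.46 -0.61] 0.0
  end [-0.79  0.76  1.9   1.12  0.53  0.25] 0.0 maxspeed(rad/s at 75deg/s) 1.69 [(np.float64(1.24), np.float64(0.47)), (np.float64(1.17), np.float64(0.49)), (np.float64(1.13), np.float64(0.51)), (np.float64(1.12), np.float64(0.53))]
20 0.025 -1 [-0.66  0.69  2.    1.27  0.46 -0.61] 0.0
  end [-0.63  0.74  2.2   1.82  0.44 -2.  ] 0.0 maxspeed(rad/s at 75deg/s) 2.6 [(np.float64(1.31), np.float64(0.45)), (np.float64(1.44), np.float64(0.43)), (np.float64(1.61), np.float64(0.42)), (np.float64(1.82), np.float64(0.44))]
```

The swing is feasible at 6° per row. I'll lower to 55 mm mouth height.

play_rows(steps=[[[-0.002, 0, 0.0035, 0, 0, 0], [-0.005, 0, 0.009, 0, 0, 0], [-0.007, 0, 0.011, 0, 0, 0], [-0.007, 0, 0.012, 0, 0, 0], [-0.006, 0, 0.01, 0, 0, 0], [-0.004, -0.0005, 0.007, 0, 0, 0], [0, 0, 0, 0, 0, 0], [0, 0, 0, 0, 0, 0]]])

```text
t: 9.72
tcp_pos: [0.5529, -0.155, 0.1004]
tool_rot: [0.965, 0.017, 0.26, -0.004]
force: [-0.2, 0.1, -1.3]
finger_gap: 0.696
```

```bash
python3 - <<'E'
from h import *
T=cur(); G=dishpose([.454,-.159],2); D=np.linalg.inv(T)@G; print("mouth",T@[-.0807,0,.006,1],"pivot",T@[-.1177,0,.006,1]); print(D[:3,3].round(4),np.degrees(R.from_matrix(D[:3,:3]).as_rotvec()).round(2),manip.sense()["q"].round(2),manip.sense()["force"])
p=manip.snapshot("scene"); cv2.imwrite("pics/s6.png",crop(p["img"],300,180,420,310,5)[:,:,::-1])
E
```

```text
mouth [ 0.48613488 -0.15737243  0.05475217  1.        ] pivot [ 0.45415341 -0.15850892  0.03618085  1.        ]
[ 0.      0.0006 -0.0001] [ 0.04 -0.13  0.03] [-0.62  0.66  2.02  1.5   0.31 -0.51] [-0.23216673  0.12754482 -1.27689351]
```

View pics/s6.png

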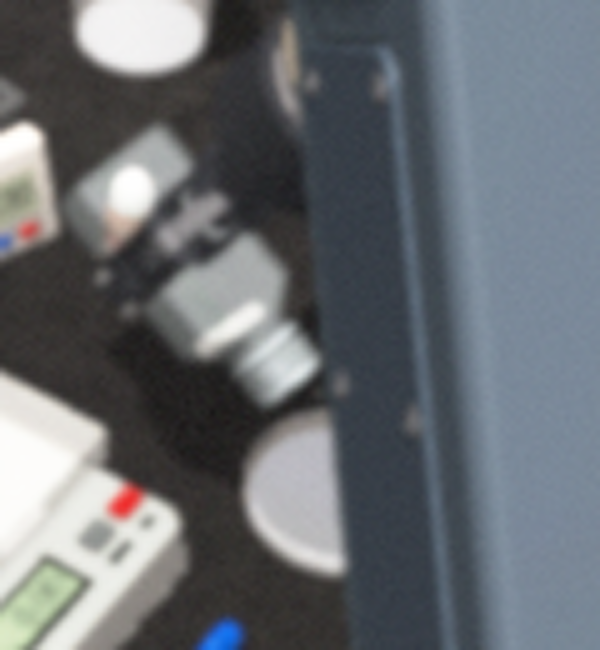

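The mouth is at 55 mm height, 32 mm from the dish centre. I'll start rocking to the right first.

play_rows(steps=[[[-0.0006, 0.0123, 0, 0, 0, 6], [-0.0006, 0.0123, 0, 0, 0, 6], [-0.0006, 0.0123, 0, 0, 0, 6], [-0.0006, 0.0123, 0, 0, 0, 6], [-0.0006, 0.0123, 0, 0, 0, 6], [-0.0006, 0.0123, 0, 0, 0, 6], [-0.0006, 0.0123, 0, 0, 0, 6], [-0.0006, 0.0123, 0, 0, 0, 6], [0, 0, 0, 0, 0, 0], [0, 0, 0, 0, 0, 0]]])

```text
t: 11.02
tcp_pos: [0.5227, -0.2434, 0.0814]
tool_rot: [0.889, -0.376, 0.236, -0.109]
force: [0.1, 0.1, -1.6]
finger_gap: 0.689
```

play_rows(steps=[[[0, 0, 0, 0, 0, 0], [0, 0, 0, 0, 0, 0], [0, 0, 0, 0, 0, 0]]])

```text
t: 11.4
tcp_pos: [0.5226, -0.2434, 0.0811]
tool_rot: [0.889, -0.377, 0.236, -0.11]
force: [-0.4, 0.0, -1.0]
finger_gap: 0.695
```

```bash
cat > chk.py <<'E'
from h import *
import sys
T=cur(); print("t",manip.sense()["t"],"mouth",(T@[-.0807,0,.006,1])[:3].round(4),"pivot",(T@[-.1177,0,.006,1])[:3].round(4),manip.sense()["force"].round(1), manip.sense()["q"].round(2))
G=dishpose([.454,-.159],2); print("swing",np.degrees(R.from_matrix(G[:3,:3].T@T[:3,:3]).as_rotvec()).round(1))
a=manip.snapshot("wrist")["img"]; b=manip.snapshot("top")["img"]
o=np.hstack([cv2.resize(a,(400,300)),crop(b,270,190,470,340,2)]); cv2.imwrite(sys.argv[1],o[:,:,::-1])
E
python3 chk.py pics/r1.png
```

```text
t 11.4 mouth [ 0.4768 -0.185   0.0488] pivot [ 0.4544 -0.1583  0.0363] [-0.4  0.  -1. ] [-0.81  0.71  2.    1.4   0.39  0.24]
swing [ 0.   0.1 47.9]
```

View pics/r1.png

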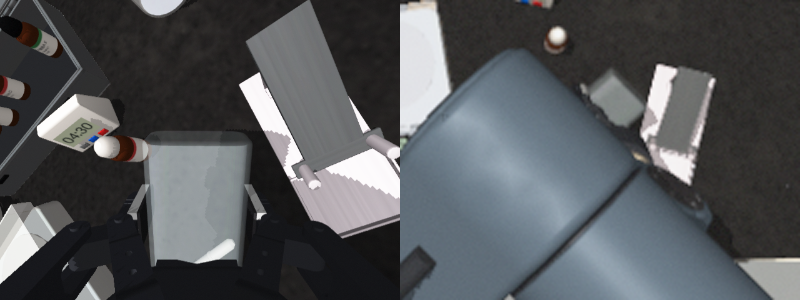

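The swing reached 48° and the wrist view shows the bar tilted at (215,250). Now I'll swing to the left.

play_rows(steps=[[[-0.0006, -0.0123, 0, 0, 0, -6], [-0.0006, -0.0123, 0, 0, 0, -6], [-0.0006, -0.0123, 0, 0, 0, -6], [-0.0006, -0.0123, 0, 0, 0, -6], [-0.0006, -0.0123, 0, 0, 0, -6], [-0.0006, -0.0123, 0, 0, 0, -6], [-0.0006, -0.0123, 0, 0, 0, -6], [-0.0006, -0.0123, 0, 0, 0, -6]]])

```text
t: 12.5
tcp_pos: [0.5535, -0.1547, 0.1008]
tool_rot: [0.965, 0.019, 0.26, -0.004]
force: [0.5, 0.6, -1.2]
finger_gap: 0.691
```

play_rows(steps=[[[-0.0006, -0.0123, 0, 0, 0, -6], [-0.0006, -0.0123, 0, 0, 0, -6], [-0.0006, -0.0123, 0, 0, 0, -6], [-0.0006, -0.0123, 0, 0, 0, -6], [-0.0006, -0.0123, 0, 0, 0, -6], [-0.0006, -0.0123, 0, 0, 0, -6], [-0.0006, -0.0123, 0, 0, 0, -6], [-0.0006, -0.0123, 0, 0, 0, -6], [0, 0, 0, 0, 0, 0], [0, 0, 0, 0, 0, 0]]])

```text
t: 13.75
tcp_pos: [0.5175, -0.0692, 0.0814]
tool_rot: [0.875, 0.408, 0.239, 0.102]
force: [0.2, -0.8, -0.4]
finger_gap: 0.695
```

play_rows(steps=[[[0, 0, 0, 0, 0, 0], [0, 0, 0, 0, 0, 0], [0, 0, 0, 0, 0, 0]]])

```text
t: 14.12
tcp_pos: [0.517, -0.069, 0.0813]
tool_rot: [0.875, 0.408, 0.239, 0.102]
force: [0.6, -0.1, -1.5]
finger_gap: 0.692
```

```bash
python3 chk.py pics/r2.png
```

```text
t 14.125 mouth [ 0.4755 -0.1305  0.0491] pivot [ 0.455  -0.1587  0.0367] [ 0.6 -0.1 -1.5] [-0.48  0.7   2.18  2.24  0.32 -1.98]
swing [ -0.1   0.1 -48. ]
```

View pics/r2.png

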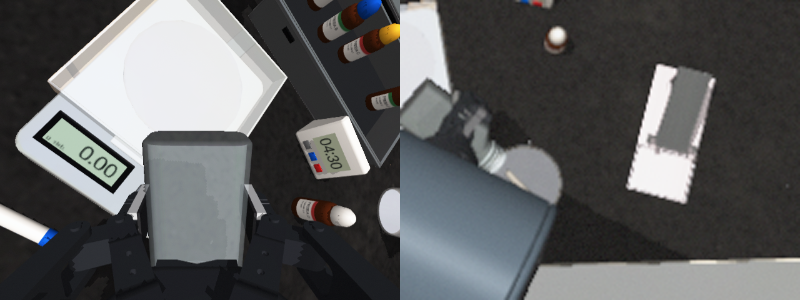

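```bash
python3 - <<'E'
from h import *
p=manip.snapshot("top"); cv2.imwrite("pics/t7.png",crop(p["img"],290,240,370,310,8)[:,:,::-1])
s=manip.snapshot("scene"); cv2.imwrite("pics/s7.png",crop(s["img"],300,230,420,310,6)[:,:,::-1])
for c in (p,s): print([(d["score"],d["point"],onz(c,d["point"],.006).round(3)) for d in manip.pinpoint("stir_bar",c)],[(d["score"],d["point"],onz(c,d["point"],0).round(3)) for d in manip.pinpoint("dish",c)])
E
```

```text
[(0.56, [330.8, 284.2], array([ 0.447, -0.156,  0.006]))] [(0.63, [330.7, 280.1], array([ 0.457, -0.157,  0.   ]))]
[(0.68, [329.7, 330.0], array([0.427, 0.003, 0.006]))] [(0.43, [328.8, 329.2], array([ 0.432, -0.001,  0.   ]))]
```

View pics/t7.png

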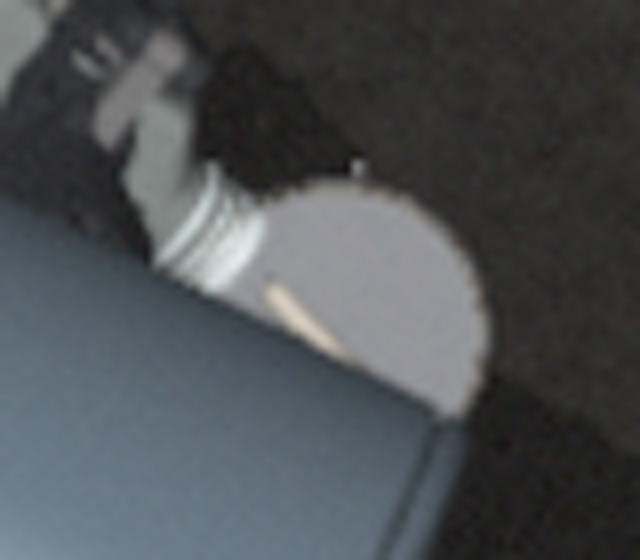

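View pics/s7.png

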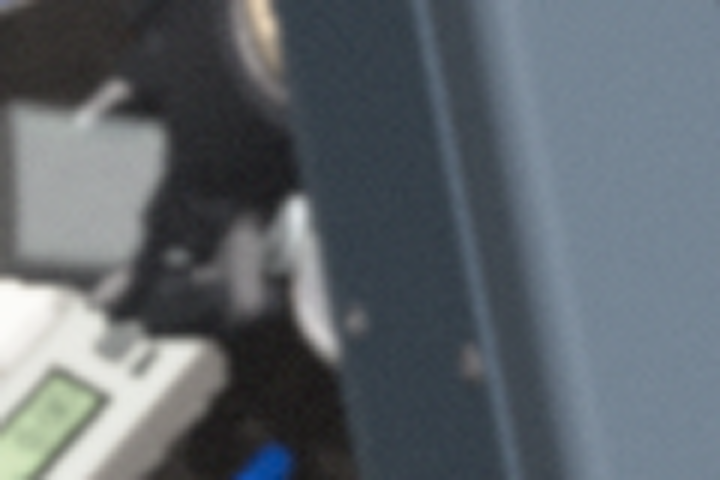

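The bar lies in the dish near its centre: in the 8x top view it is at (310,320) and the dish rim runs to (490,330). I'll raise the bottle and carry it back.

```bash
python3 - <<'E'
from h import *
g=np.load("grasp.npy"); L=g.copy(); L[:3,3]+=-.05*g[:3,2]; L[2,3]+=.05
T=cur(); U=T.copy(); U[2,3]+=.09
T=rows(T,U,6,True); rows(T,L,18,True)
E
```

```text
[[ [0.0022, 0.0025, -0.0058, 0.0, -0.0, 0.0],
[0.0056, 0.0062, -0.0144, 0.0, -0.0, 0.0],
[0.0073, 0.0081, -0.0187, 0.0, -0.0, 0.0],
[0.0073, 0.0081, -0.0188, 0.0, -0.0, 0.0],
[0.0055, 0.0062, -0.0144, 0.0, -0.0, 0.0],
[0.0023, 0.0025, -0.0057, 0.0, -0.0, 0.0] ]] max [0.0073, 0.0081, 0.0188, 0.0, 0.0, 0.0]
[[ [-0.0018, 0.0014, -0.0001, -0.07, -0.03, 0.56],
[-0.0053, 0.0042, -0.0004, -0.22, -0.1, 1.6],
[-0.008, 0.0067, -0.0005, -0.33, -0.14, 2.51],
[-0.01, 0.0092, -0.0006, -0.43, -0.2, 3.29],
[-0.0115, 0.0118, -0.0005, -0.52, -0.23, 3.94],
[-0.0119, 0.0142, -0.0005, -0.59, -0.26, 4.45],
[-0.0118, 0.0164, -0.0003, -0.64, -0.28, 4.85],
[-0.011, 0.0182, -0.0001, -0.67, -0.3, 5.1],
[-0.0095, 0.0196, 0.0002, -0.7, -0.3, 5.24],
[-0.0076, 0.0204, 0.0005, -0.69, -0.31, 5.23],
[-0.0056, 0.0205, 0.0008, -0.67, -0.3, 5.11],
[-0.0036, 0.0199, 0.001, -0.64, -0.28, 4.84],
[-0.0018, 0.0184, 0.0011, -0.59, -0.26, 4.46],
[-0.0002, 0.0164, 0.0012, -0.52, -0.23, 3.94],
[0.0007, 0.0136, 0.0011, -0.44, -0.19, 3.28],
[0.0012, 0.0104, 0.0009, -0.33, -0.15, 2.51],
[0.001, 0.0065, 0.0006, -0.21, -0.09, 1.6],
[0.0004, 0.0023, 0.0002, -0.07, -0.04, 0.57] ]] max [0.0119, 0.0205, 0.0012, 0.7, 0.31, 5.24]
```

play_rows(steps=[[[0.002, 0.0025, -0.006, 0, 0, 0], [0.0055, 0.006, -0.0145, 0, 0, 0], [0.0075, 0.008, -0.019, 0, 0, 0], [0.0075, 0.008, -0.019, 0, 0, 0], [0.0055, 0.006, -0.0145, 0, 0, 0], [0.0025, 0.0025, -0.006, 0, 0, 0]]])

```text
t: 15.28
tcp_pos: [0.5161, -0.068, 0.1728]
tool_rot: [0.875, 0.409, 0.24, 0.102]
force: [-0.9, 0.3, -2.0]
finger_gap: 0.695
```

play_rows(steps=[[[-0.002, 0.0015, 0, -0.07, 0, 0.6], [-0.005, 0.004, 0, -0.2, -0.1, 1.6], [-0.008, 0.0065, -0.0005, -0.3, -0.15, 2.5], [-0.01, 0.009, -0.0005, -0.4, -0.2, 3.3], [-0.0115, 0.012, -0.0005, -0.5, -0.2, 3.9], [-0.012, 0.014, -0.0005, -0.6, -0.25, 4.5], [-0.012, 0.0165, 0, -0.6, -0.3, 4.8], [-0.011, 0.018, 0, -0.7, -0.3, 5.1], [-0.0095, 0.0195, 0, -0.7, -0.3, 5.2]]])

```text
t: 16.4
tcp_pos: [0.5085, -0.2005, 0.1716]
tool_rot: [0.953, 0.142, 0.258, 0.07]
force: [0.4, -0.9, -0.3]
finger_gap: 0.69
```

play_rows(steps=[[[-0.0075, 0.0205, 0.0005, -0.7, -0.3, 5.2], [-0.0055, 0.0205, 0.001, -0.7, -0.3, 5.1], [-0.0035, 0.02, 0.001, -0.6, -0.3, 4.8], [-0.002, 0.0185, 0.001, -0.6, -0.25, 4.5], [0, 0.0165, 0.001, -0.5, -0.2, 3.9], [0.0005, 0.0135, 0.001, -0.4, -0.2, 3.3], [0.001, 0.0105, 0.001, -0.3, -0.15, 2.5], [0.001, 0.0065, 0.0005, -0.2, -0.1, 1.6], [0, 0.0025, 0, -0.07, 0, 0.6], [0, 0, 0, 0, 0, 0]]])

```text
t: 17.65
tcp_pos: [0.501, -0.3308, 0.1731]
tool_rot: [0.957, -0.13, 0.258, 0.033]
force: [0.6, 0.1, -1.2]
finger_gap: 0.693
```

```bash
python3 - <<'E'
from h import *
g=np.load("grasp.npy"); L=g.copy(); L[:3,3]+=-.05*g[:3,2]; L[2,3]+=.05
T=cur(); H=g.copy(); H[:3,3]+=-.02*g[:3,2]; print(np.linalg.inv(L)@T[:,3]); rows(T,H,7,True)
w=manip.snapshot("wrist");cv2.imwrite("pics/w8.png",w["img"][:,:,::-1])
p=manip.snapshot("top"); cv2.imwrite("pics/t8.png",crop(p["img"],270,200,430,320,5)[:,:,::-1])
E
```

```text
[-1.89394217e-03  4.38226223e-05 -5.87244659e-05  1.00000000e+00]
[[ [-0.0013, 0.0, 0.0041, -0.01, 0.0, 0.0],
[-0.0033, 0.0001, 0.0104, -0.03, 0.01, 0.0],
[-0.0045, -0.0, 0.0144, -0.04, 0.01, 0.01],
[-0.005, 0.0, 0.0156, -0.04, 0.0, 0.0],
[-0.0045, 0.0, 0.0143, -0.04, 0.01, 0.01],
[-0.0033, 0.0001, 0.0104, -0.03, 0.01, -0.0],
[-0.0013, -0.0, 0.0041, -0.01, -0.0, -0.0] ]] max [0.005, 0.0001, 0.0156, 0.04, 0.01, 0.01]
```

View pics/w8.png

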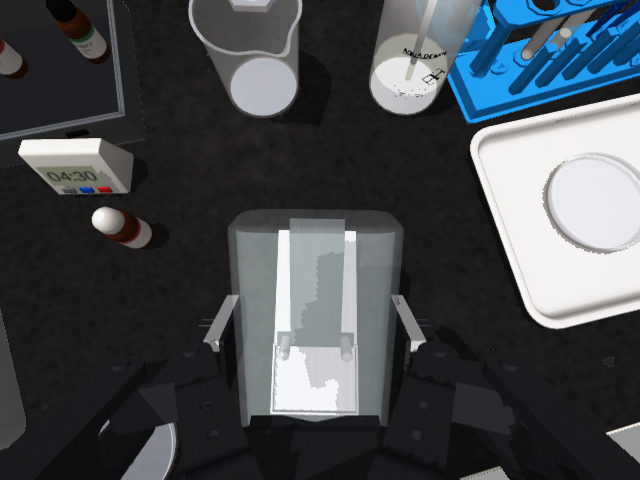

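View pics/t8.png

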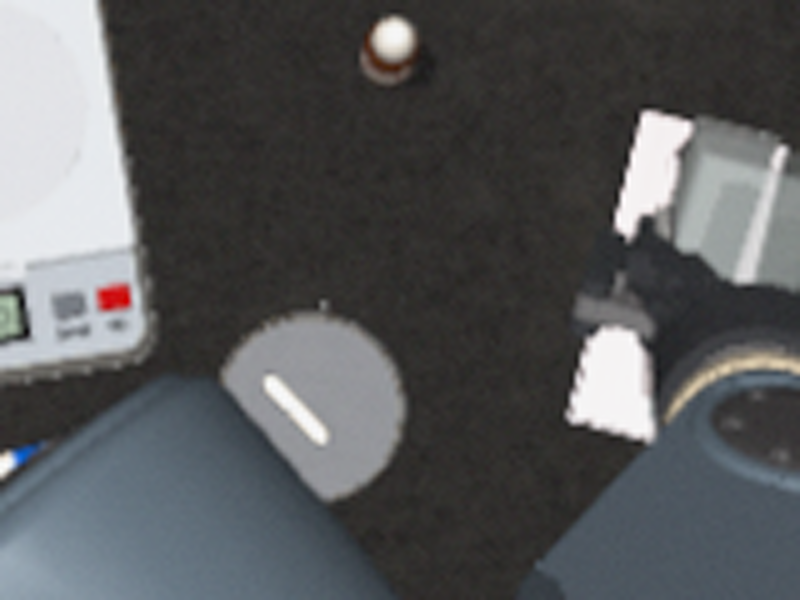

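The bar is centred in the dish, at (297,408) of the zoomed view. In the wrist view the bottle sits unchanged in the jaws, from column 229 to 403. I'll lower it onto the stand.

play_rows(steps=[[[-0.001, 0, 0.004, 0, 0, 0], [-0.003, 0, 0.0105, 0, 0, 0], [-0.0045, 0, 0.0145, 0, 0, 0], [-0.005, 0, 0.0155, 0, 0, 0], [-0.0045, 0, 0.0145, 0, 0, 0], [-0.003, 0, 0.0105, 0, 0, 0], [-0.0015, 0, 0.004, 0, 0, 0], [0, 0, 0, 0, 0, 0]]])

```text
t: 18.75
tcp_pos: [0.5183, -0.3346, 0.0982]
tool_rot: [0.957, -0.129, 0.258, 0.033]
force: [0.1, 0.2, -0.6]
finger_gap: 0.694
```

```bash
python3 - <<'E'
from h import *
g=np.load("grasp.npy"); T=cur(); D=np.linalg.inv(T)@g; print(D[:3,3].round(4),np.degrees(R.from_matrix(D[:3,:3]).as_rotvec()).round(2),manip.sense()["force"])
E
```

```text
[-0.0009  0.0009  0.0197] [-0.21  0.04  0.09] [ 0.05924791  0.18864624 -0.62575318]
```

play_rows(steps=[[[0, 0.0005, 0.004, 0, 0, 0], [0, 0.0004, 0.004, 0, 0, 0], [0, 0, 0.004, 0, 0, 0], [0, 0, 0.003, 0, 0, 0], [-0.0005, 0, 0.0025, 0, 0, 0], [0, 0, 0.0015, 0, 0, 0], [0, 0, 0, 0, 0, 0], [0, 0, 0, 0, 0, 0]]])

```text
t: 19.75
tcp_pos: [0.5268, -0.338, 0.0819]
tool_rot: [0.957, -0.129, 0.258, 0.033]
force: [0.2, 0.4, -2.0]
finger_gap: 0.693
```

```bash
python3 - <<'E'
from h import *
g=np.load("grasp.npy"); T=cur(); D=np.linalg.inv(T)@g; print(D[:3,3].round(4),np.degrees(R.from_matrix(D[:3,:3]).as_rotvec()).round(2),manip.sense()["force"])
w=manip.snapshot("wrist");cv2.imwrite("pics/w9.png",w["img"][:,:,::-1])
a=cv2.imread("pics/w3.png")[:,:,::-1]; print("diff to grasp-time view in bottle area",np.abs(a.astype(int)-w["img"])[200:420,220:410].mean())
E
```

```text
[-0.0006 -0.0002  0.0009] [-0.19  0.02  0.09] [ 0.23768395  0.39610557 -1.99940038]
diff to grasp-time view in bottle area 3.846993620414673
```

View pics/w9.png

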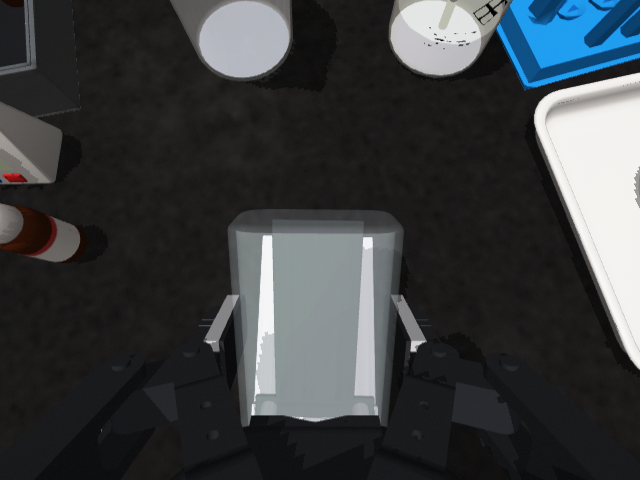

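The view matches the one at grasp time, and the bottle is 0.9 mm above its place. I'll lower it the rest and release.

play_rows(steps=[[[-0.0004, 0, 0.0005, 0, 0, 0], [0, 0, 0.0005, 0, 0, 0], [0, 0, 0, 0, 0, 0], [0, 0, 0, 0, 0, 0]]])

```text
t: 20.3
tcp_pos: [0.5269, -0.338, 0.0809]
tool_rot: [0.957, -0.129, 0.258, 0.033]
force: [-2.7, 1.0, 1.9]
finger_gap: 0.697
```

play_rows(steps=[[[0, 0, 0, 0, 0, 0], [0, 0, 0, 0, 0, 0], [0, 0, 0, 0, 0, 0], [0, 0, 0, 0, 0, 0], [0, 0, 0, 0, 0, 0], [0, 0, 0, 0, 0, 0]]], fingers=1)

```text
t: 21.05
tcp_pos: [0.527, -0.338, 0.0808]
tool_rot: [0.957, -0.129, 0.258, 0.033]
force: [0.1, -0.3, 0.1]
finger_gap: 1.001
```

play_rows(steps=[[[0, 0, -0.004, 0, 0, 0], [0, 0, -0.008, 0, 0, 0], [0, 0, -0.012, 0, 0, 0], [0, 0, -0.016, 0, 0, 0], [0, 0, -0.02, 0, 0, 0], [0, 0, -0.02, 0, 0, 0], [0, 0, -0.016, 0, 0, 0], [0, 0, -0.015, 0, 0, 0], [0, 0, 0, 0, 0, 0], [0, 0, 0, 0, 0, 0]]])

```text
t: 22.3
tcp_pos: [0.4731, -0.3237, 0.1768]
tool_rot: [0.957, -0.129, 0.258, 0.033]
force: [-0.7, -0.0, 0.6]
finger_gap: 0.998
```

```bash
python3 - <<'E'
from h import *
w=manip.snapshot("wrist");cv2.imwrite("pics/w10.png",w["img"][:,:,::-1])
for l,z in [("bottle_mid",.075),("bottle_mouth",.035)]:
    for d in manip.pinpoint(l,w)[:1]: print(l,d["score"],onz(w,d["point"],z).round(4))
p=manip.snapshot("top"); cv2.imwrite("pics/t10.png",crop(p["img"],260,160,460,310,4)[:,:,::-1])
print([(d["score"],onz(p,d["point"],.006).round(3)) for d in manip.pinpoint("stir_bar",p)],[(d["score"],onz(p,d["point"],0).round(3)) for d in manip.pinpoint("dish",p)])
# comparison with first view
a=cv2.imread("pics/w1.png")[:,:,::-1]; g=lambda i:crop(i,250,160,380,390,2.5)
cv2.imwrite("pics/cmp.png",np.hstack([g(a),g(w["img"])])[:,:,::-1]); print(cur()[:3,3],manip.sense()["t"],manip.sense()["force"])
E
```

```text
bottle_mid 0.71 [ 0.5295 -0.337   0.075 ]
bottle_mouth 0.79 [ 0.4629 -0.3192  0.035 ]
[(0.53, array([ 0.451, -0.158,  0.006]))] []
[ 0.47319963 -0.32352755  0.17630311] 22.6 [ 0.20365648  0.87569919 -0.130424  ]
```

View pics/cmp.png

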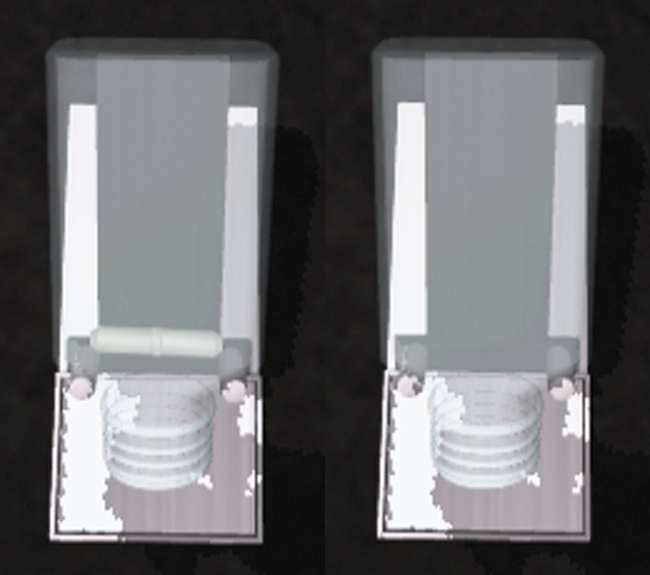

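View pics/t10.png

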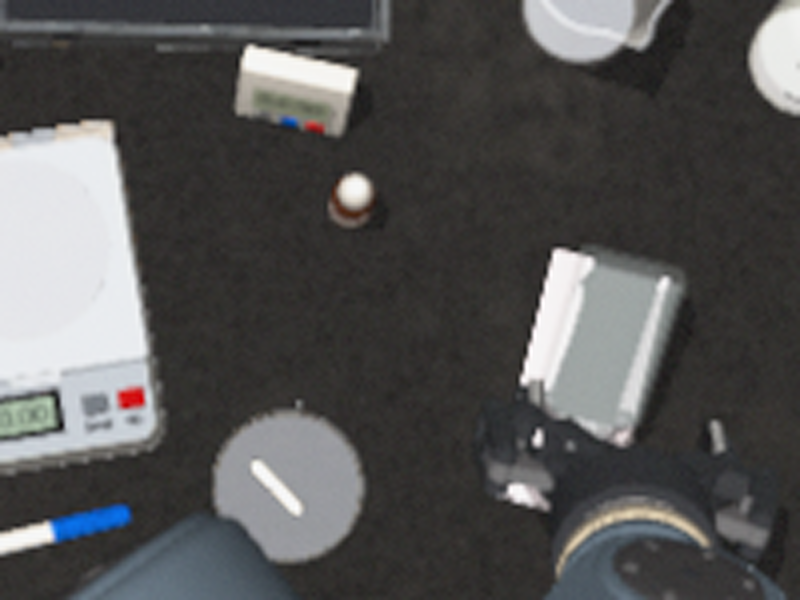

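The bottle lies on the stand exactly as in the first view (left and right halves of the comparison match). The bar is near the dish's centre, at (276,488) with the dish centre at (288,485). The bystanders haven't moved, so I'll hand the job in.

```bash
python3 -c "
from station import manip
print(manip.sign_off())"
```

```text
the job is handed in; nothing more can be done
None
```

The bar is free and lying in the dish, and the bottle is back on the stand, mouth down against the pegs. I handed the job in at about 22.6 s; no verdict is reported.

**What I did:** I gripped the bottle across its 60 mm width. I held the mouth about 55 mm above the worktop, 32 mm from the dish centre, and swung it 48° right, then 48° left. The bar came out on the left swing. I then laid the bottle back at the pose where I had picked it up and backed the gripper off along the approach line.

**Last checks:**
- **Bar:** it rests within about 5 mm of the dish's centre, and the dish is where it was.
- **Bottle:** the before and after wrist pictures match. The network put its middle and mouth within about 2 mm of the positions I fitted for the stand.
- **Bystanders:** the dropper and timer look unmoved in the top view. The marker was only partly in that view and the tape was outside it; the arm did not go near the tape.
- **Disagreements:** the dish network found nothing in the last top picture, although the dish shows plainly there. In one scene picture taken while rocking, it mistook the marker for the bar.

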